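# Weigh a candle pot on the beam balance

## Task

Weigh the round candle pot: stand it upright in the middle of the balance's pan and let go of it, then slide the poise along the notched beam until the pointer comes to rest, free, on the dark centre mark of the index plate. Leave the cup, the glue bottle and the tin where they stand.

Things in the scene. Friction and masses are not known exactly. Their poses are not given: they have to be found in the camera images.
- pot_mid (a point): The candle pot: white ceramic, round, 80 mm tall, foot 42 mm across, straight round belly 58 mm across from 22 to 52 mm up, narrower neck with a ring of small flowers round a wick on top. Loose, weighs 200 to 400 g (differs from run to run). The point is on its axis 40 mm above its underside; z is its upward axis.
- pan (a point): The balance's round steel pan, 102 mm across with a rim about 1 mm high. The point is the centre of its floor, where the pot is to stand. The pan stays level; it rises and sinks with the beam, 90 mm from the pivot: 11 mm either way from its middle height of 146 mm above the table. Where on the pan a load stands makes no difference to the balance.
- beam (a joint): Beam angle, rad: 0 level (pointer on the mark), positive with the pan down and the pointer above the mark; stops at +0.12 and -0.12. Pivot 115 mm above the table, 90 mm from the pan. Damped: let go, it takes about 1.5 s to come to rest. Near balance 1 mm of poise travel changes it by about 0.007; with the poise over about 17 mm out it lies on a stop.
- poise (a joint): Place of the poise on the beam, m: 0 is 50 mm from the pivot, growing away from the pan towards the pointer, up to 0.200. Empty, it is level near 0.01; with the pot it balances somewhere from 0.10 to 0.19, by the pot's hidden weight; farther out lowers the pointer. Slides smoothly over shallow notches 10 mm apart with 1 to 2 N of friction and stays where it is left, also between notches.
- poise_grip (a point): The poise's grip: a steel bar, 16 mm diameter, 26 mm long, lying level across the beam on a thin neck on the poise (dark steel block 32 mm across the beam, 28 along it, 34 high, 200 g). The point is the bar's centre, 44 mm above the beam's middle, 27 mm above the block's top; free space above and on both sides along the beam. Moves with the beam. y points along the beam towards the pan.
- pointer_tip (a point): Free tip of the thin dark pointer on the end of the beam, 325 mm from the pivot.
- centre_mark (a point): Centre mark of the fixed white index plate at the pointer's end: a dark band 11 mm high at pivot height, thin lines 12.5 mm apart above and below it. The plate is on the robot's side of the pointer, its top 181 mm above the table. Axes are those of the fixed balance: y along the level beam from the pointer towards the pan, x across it, z up. Its base is 100 by 500 mm.
- cup_mid (a point): White cup without handle, 76 mm across, 62 mm high, near the pot; point half-way up. To be left alone.
- glue_mid (a point): Glue bottle, white plastic, 48 mm across, 90 mm tall; point half-way up. To be left alone.
- tin_mid (a point): Low round tin, 70 mm across, 50 mm high; point half-way up. To be left alone.
Not all that is in view belongs to the job. Leave any orange or purple look-alike of the part that bears pot_mid alone.

How it is judged:
By the outcome, as a careful person would: the job done as asked, in the order asked, and still so for the second after the job is handed in, with the robot touching nothing.
It also fails if it takes over 72 s, if anything falls off the work surface, if the arm or the gripper's body presses on something with over 40 N, if the wrist force passes 120 N, or if a joint passes its speed limit or range.

## Robot

A 6-joint arm with a two-finger parallel gripper is mounted at the origin on the work surface. World frame = base frame: x ahead of the robot, y to its left, z up, the work surface at z = 0. Lengths are in m, angles in rad, forces in N, time in s.
With the tool pointing down it reaches from about 0.35 to 0.925 m from the base axis. Payload 6.4 kg.
Tool frame: the origin (TCP) lies on the centre line of the jaws, within the pads' length; the fingertips stand 8 mm ahead of it and the grasp point (between the pads) lies 11 mm behind it; z points along the fingers, y is the line along which they close (so a half turn about z gives the same grasp; the last joint's range is limited). The gripper opens to 94 mm and grips with 3 to 60 N. Pads are 16 mm wide; open, the fingers measure 119 mm over their backs; the gripper's body (75 mm by 177 mm) begins 78 mm behind the grasp point.
Start: joints at [-1.317, 0.245, 1.558, -0, 1.339, -0.174], TCP at [0.27, -0.591, 0.213] pointing down, gripper open.
Joint ranges: [-3.13, 3.13], [-1.02, 2.26], [0.13, 2.54], [-0.95, 4.09], [0.21, 2.88], [-2.74, 2.74]. Speed limits (rad/s): [2.57, 2.57, 3.14, 3.14, 3.14, 3.14].

## Interface

Orientations are given as a unit quaternion [x, y, z, w].
In Python, from cell import move_pose, servo_line, goto_joints, move_gripper, sleep, inverse_kinematics, read_state, camera, MotionError, job_done gives the robot as it stands. Calls block until the motion is done:
- move_pose(position, orientation): joint-space move of the TCP to a pose.
- servo_line(position, vel=0.15, orientation=None): straight line of the TCP; orientation=None keeps the orientation; vel is the mean speed in m/s.
- goto_joints(angles): joint-space move.
- move_gripper(opening, f_grip=None): finger opening in m; f_grip is the grip in N (None keeps the last); returns when the fingers have stopped.
- sleep(seconds).
- inverse_kinematics(position, orientation): joint angles nearest the present ones, or None.
- read_state(): the state.
- camera(name): name is "scene" or "top" or "wrist"; returns a dict with "color" (400x640x3 uint8, red, green, blue), "z_map" (400x640 float32, m along the optical axis (not along the pixel's ray), 0 where there is no reading), "mtx" (3x3 intrinsics, pixels), "T" (4x4, takes a point from camera to world coordinates). Camera axes: x right, y down, z forward; pixel columns grow to the right and rows downward; lengths in m; the calibration is good to about 2 mm. A picture is of the moment at which its call begins.
A pose or a line that the arm cannot do raises MotionError and nothing moves.
- job_done(): hands the job in; it is judged then, once.
The state is a dict: "time": time; "joints": joint angles; "joint_velocities": joint speeds; "joint_efforts": joint torques, N m; "tool_pos": TCP position; "tcp_rot": TCP orientation; "ft_force": force on the tool from outside, world axes, zero at the start; "torque": the same for the moment, N m; "gripper_width": finger opening in m; "gripper_force": force on a finger pad.
Only numpy, scipy, OpenCV 4.12 (cv2) and the standard library are available. Lean on these libraries where they do the work, as an engineer would, in place of code of your own. Each camera call takes 0.05 s, during which the arm holds its last target. There are 200 camera calls.

## Working session

There is one attempt and no reset: what is moved stays moved. The work goes in short steps, each a Python script; the robot and the scene stay as the last script left them, time stands still between calls to the robot, and variables do not carry over. Pictures are saved under pics/ and viewed, at most 10 in all, crops included, and the job is handed in when it is done.

```bash
mkdir -p pics
cat > h.py <<'E'
import numpy as np, cv2
from cell import *
def snap(n,f=None,save=True):
    c=camera(n)
    np.savez('%s.npz'%(f or n),**c)
    if save: cv2.imwrite('pics/%s.png'%(f or n),c['color'][:,:,::-1])
    return c
def world(c,u,v,d=None):
    if d is None: d=c['z_map'][v,u]
    p=np.linalg.inv(c['mtx'])@np.array([u,v,1.])*d
    return (c['T']@np.append(p,1))[:3]
def cloud(c):
    v,u=np.mgrid[:400,:640]; d=c['z_map']
    p=np.stack([u*d,v*d,d],-1)@np.linalg.inv(c['mtx']).T
    return p@c['T'][:3,:3].T+c['T'][:3,3]
def proj(c,p):
    q=np.linalg.inv(c['T'])@np.append(p,1); q=c['mtx']@q[:3]; return q[:2]/q[2]
E
python3 - <<'E'
from h import *
for n in('scene','top'):
    c=snap(n); print(n,c['T'].round(3).tolist(),c['mtx'][0,0])
s=read_state();print(s['time'],s['tool_pos'],s['tcp_rot'],s['gripper_width'])
E
```

```text
scene [[-0.021, 0.565, -0.825, 1.514], [1.0, 0.031, -0.004, -0.01], [0.024, -0.825, -0.565, 0.729], [0.0, 0.0, 0.0, 1.0]] 433.70423289320377
top [[-0.022, -0.989, 0.146, 0.43], [-0.999, 0.019, -0.025, -0.001], [0.022, -0.146, -0.989, 1.32], [0.0, 0.0, 0.0, 1.0]] 367.4078727712967
0.1 [ 0.26953316 -0.59092242  0.21249486] [ 9.77213546e-01  2.12256886e-01 -2.84640445e-05 -8.35889849e-04] 0.09396609031674837
```

View pics/scene.png

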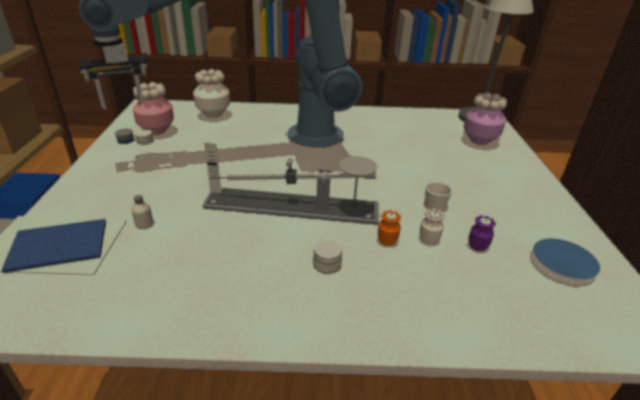

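View pics/top.png

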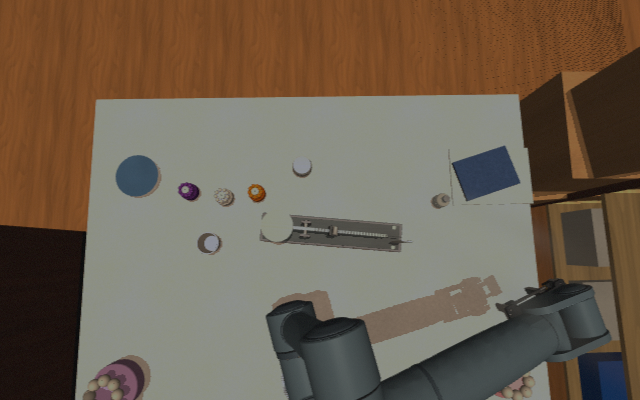

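The scene shows the white pot at (432,228) between the orange and purple look-alikes, with the cup behind it at (437,196). The top view has the pot at (224,197), the pan at (277,227), the poise at (334,231) and the pointer end at (405,241). I'll measure these from the clouds.

Run:
```python
from h import *
T=dict(np.load('top.npz'));S=dict(np.load('scene.npz'));Pt=cloud(T);Ps=cloud(S)
def reg(P,u0,u1,v0,v1,z0,z1):
    q=P[v0:v1,u0:u1].reshape(-1,3); q=q[(q[:,2]>z0)&(q[:,2]<z1)]; return q
def show(n,q): print(n,len(q),q.min(0).round(3),q.max(0).round(3),((q.min(0)+q.max(0))/2).round(3),q.mean(0).round(3))
show('pot',reg(Pt,210,240,183,212,.015,.12)); show('pot top',reg(Pt,210,240,183,212,.062,.12))
show('pot s',reg(Ps,418,446,205,248,.02,.055))
show('cup',reg(Pt,194,224,230,258,.03,.12))
show('orange',reg(Pt,244,270,180,206,.015,.12))
show('purple',reg(Pt,176,202,180,206,.015,.12))
show('tin',reg(Pt,288,316,154,180,.03,.12))
show('pan',reg(Pt,255,298,205,248,.13,.2))
show('poise',reg(Pt,322,346,220,242,.14,.2))
show('poise s',reg(Ps,280,304,155,186,.145,.2))
show('base',reg(Pt,255,415,205,260,.008,.03))
show('plate',reg(Pt,380,415,225,260,.13,.2))
# belly circle fit helper
from scipy.optimize import least_squares
q=np.vstack([reg(Pt,210,240,183,212,.024,.05),reg(Ps,418,446,205,248,.024,.05)])
r=least_squares(lambda c:np.hypot(q[:,0]-c[0],q[:,1]-c[1])-.029,q.mean(0)[:2],loss='soft_l1',f_scale=.002);print('belly fit',len(q),r.x,np.abs(r.fun).mean())
q=reg(Pt,255,298,205,248,.13,.2)[:,:2]
print('pan circ',cv2.minEnclosingCircle(q.astype(np.float32)))
q=reg(Pt,255,415,205,260,.008,.03)[:,:2];print(cv2.minAreaRect((q*1000).astype(np.float32)))
c=T['color'][180:265,180:420,::-1];a=cv2.resize(c,None,fx=3.3,fy=3.3,interpolation=cv2.INTER_CUBIC)
d=S['color'][130:260,190:450,::-1];d=cv2.resize(d,(792,300),interpolation=cv2.INTER_CUBIC)
cv2.imwrite('pics/crop1.png',np.vstack([a[:,:792],d])[:600])
```

```text
pot 266 [0.589 0.28  0.021] [0.643 0.332 0.091] [0.616 0.306 0.056] [0.614 0.303 0.071]
pot top 176 [0.593 0.285 0.062] [0.641 0.332 0.091] [0.617 0.308 0.076] [0.617 0.308 0.083]
pot s 292 [0.485 0.275 0.02 ] [0.65  0.372 0.055] [0.567 0.324 0.038] [0.625 0.303 0.037]
cup 186 [0.424 0.323 0.031] [0.495 0.396 0.068] [0.46  0.359 0.049] [0.459 0.367 0.052]
orange 247 [0.6   0.169 0.023] [0.655 0.223 0.093] [0.628 0.196 0.058] [0.625 0.193 0.073]
purple 292 [0.611 0.402 0.02 ] [0.666 0.455 0.091] [0.639 0.429 0.056] [0.636 0.424 0.07 ]
tin 296 [0.691 0.006 0.03 ] [0.758 0.07  0.057] [0.724 0.038 0.043] [0.723 0.037 0.048]
pan 815 [0.457 0.065 0.149] [0.555 0.166 0.164] [0.506 0.116 0.156] [0.506 0.116 0.156]
poise 42 [ 0.475 -0.078  0.141] [ 0.501 -0.06   0.159] [ 0.488 -0.069  0.15 ] [ 0.487 -0.067  0.153]
poise s 41 [ 0.472 -0.079  0.146] [ 0.504 -0.064  0.156] [ 0.488 -0.071  0.151] [ 0.49  -0.072  0.152]
base 2703 [ 0.416 -0.315  0.008] [0.56  0.191 0.028] [ 0.488 -0.062  0.018] [ 0.481 -0.111  0.017]
plate 23 [ 0.447 -0.303  0.14 ] [ 0.452 -0.27   0.183] [ 0.45  -0.287  0.161] [ 0.449 -0.282  0.173]
belly fit 238 [0.61632415 0.30647515] 0.0054212335827907585
pan circ ((0.5066458582878113, 0.11573448032140732), 0.05090325325727463)
((488.56451416015625, -62.48365783691406), (499.5384521484375, 100.209228515625), 84.10128021240234)
```

View pics/crop1.png

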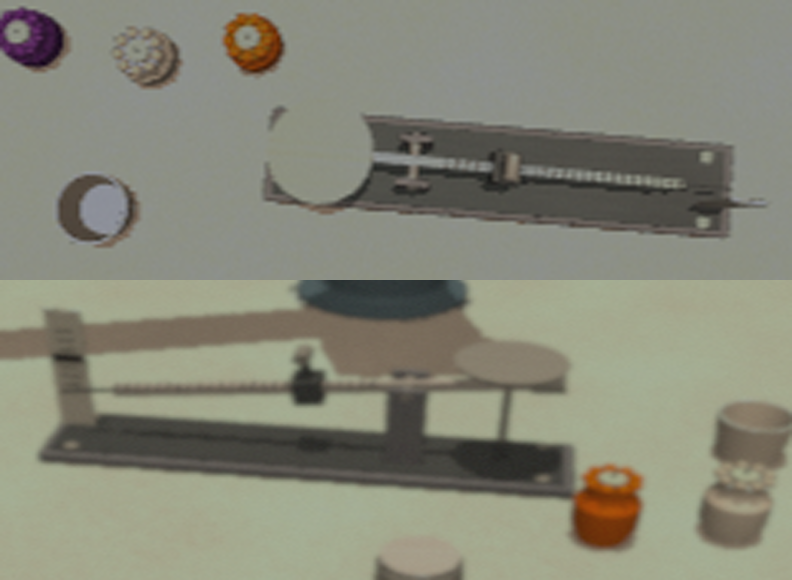

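The crop shows the pan high and the pointer below the mark, with the poise at about 0.046. The pot stands alone between its two look-alikes, so I'll close the jaws along x. Next I move above it and check with the wrist camera.

```bash
cat >> h.py <<'E'
def down(a): return [np.cos(a/2),np.sin(a/2),0,0]
def reg(P,z0,z1,c,r):
    q=P.reshape(-1,3); return q[(q[:,2]>z0)&(q[:,2]<z1)&(np.hypot(q[:,0]-c[0],q[:,1]-c[1])<r)]
E
python3 - <<'E'
from h import *
p=read_state()['tool_pos']; servo_line([p[0],p[1],.3],vel=.3)
move_pose([.616,.307,.22],down(np.pi/2))
sleep(.2)
c=snap('wrist','w1'); P=cloud(c)
for z0,z1 in((.024,.05),(.055,.1)):
    q=reg(P,z0,z1,(.616,.307),.05); print(len(q),q.min(0),q.max(0))
s=read_state();print(s['time'],s['tool_pos'],s['joints'],s['ft_force'])
E
```

```text
156 [0.58829203 0.31371889 0.02445745] [0.64151948 0.33582223 0.04997895]
2171 [0.58756423 0.28269007 0.0550456 ] [0.6390115  0.33346231 0.09220996]
4.1583 [0.61614624 0.30672485 0.22003822] [2.97557574e-01 3.27429809e-01 1.44527808e+00 1.92226613e-06
 1.36882455e+00 2.98009537e-01] [1.05189478 0.34598891 0.18425163]
```

View pics/w1.png

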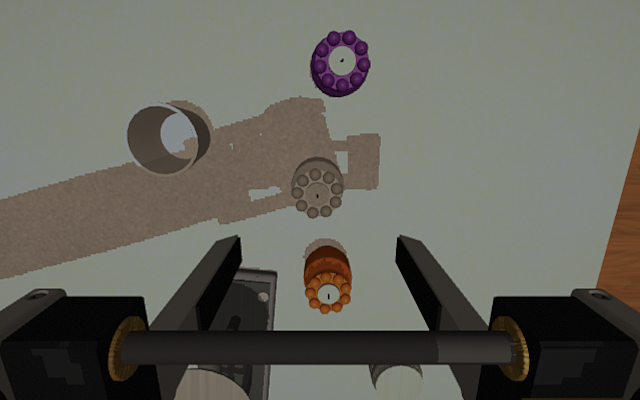

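The wrist view shows the pot at (317,195), with clear space on both finger sides. The cup at (170,138) is well away. Grasp now.

Run:
```python
from h import *
X=[.6145,.3075]
servo_line(X+[.10],vel=.2); servo_line(X+[.028],vel=.08)
s=read_state();print(s['ft_force'])
move_gripper(.04,f_grip=20)
s=read_state();print(s['gripper_width'],s['gripper_force'],s['ft_force'])
f0=np.mean([(sleep(.03),read_state()['ft_force'])[1] for _ in range(3)],0)
servo_line(X+[.27],vel=.2); sleep(.5)
f=np.mean([(sleep(.03),read_state()['ft_force'])[1] for _ in range(6)],0); print(f0,f)
s=read_state();print(s['time'],s['gripper_width'],s['tool_pos'])
snap('scene','s2',False); c=snap('wrist','w2')
```

```text
[ 0.31006547  0.24252237 -0.02712827]
0.05716847881696205 19.999935722516966 [0.70831311 0.21462749 0.51415549]
[ 0.35404063 -0.33091478  0.26234178] [ 0.18661496 -0.31994517 -2.27722188]
8.775 0.056937384954009136 [0.6144933  0.30751262 0.27003688]
```

View pics/w2.png

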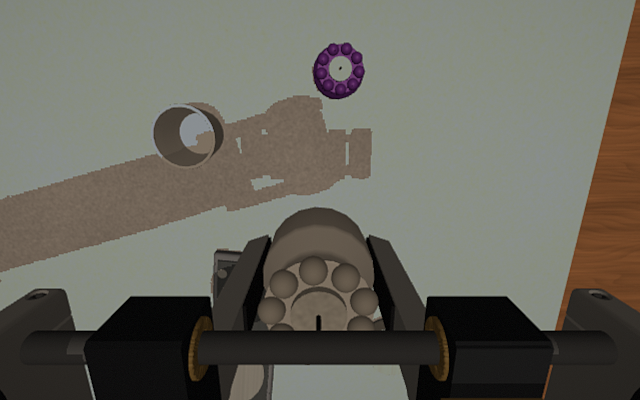

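The pot is held upright between the pads (57 mm opening) and weighs about 2.5 N. Place it on the pan.

Run:
```python
from h import *
X=[.5066,.1157]
servo_line(X+[.27],vel=.25); servo_line(X+[.20],vel=.15)
sleep(.2); f=[read_state()['ft_force'][2]]
for z in(.19,.18,.172,.167,.1645):
    servo_line(X+[z],vel=.05); sleep(.1); f.append(read_state()['ft_force'][2])
print(np.round(f,2))
move_gripper(.094); sleep(.2)
print(read_state()['ft_force'])
servo_line(X+[.30],vel=.25)
servo_line([.44,-.0,.34],vel=.3)
c=snap('scene','s3',False); T=snap('top','t3',False)
a=cv2.resize(c['color'][110:230,190:450,::-1],(780,360),interpolation=cv2.INTER_CUBIC)
b=cv2.resize(T['color'][190:265,230:420,::-1],(600,237),interpolation=cv2.INTER_CUBIC)
cv2.imwrite('pics/s3.png',np.vstack([a,np.pad(b,((0,0),(0,180),(0,0)))]))
for C in(c,T):
  for z0,z1 in((.138,.15),(.158,.19)):
    q=reg(cloud(C),z0,z1,X,.048 if z1>.15 else .06); print(len(q), q.min(0) if len(q) else 0,q.max(0) if len(q) else 0)
print(read_state()['time'])
```

```text
[-1.71 -2.17 -1.21 -1.23 -0.69 -0.58]
[-0.44533996 -0.42860937 -0.21481278]
49 [0.51562683 0.08959611 0.13817556] [0.53553221 0.13449277 0.14978479]
242 [0.49697678 0.08436415 0.15802331] [0.54062183 0.140642   0.18991916]
21 [0.46097036 0.08886066 0.13808632] [0.54412014 0.16564178 0.14049553]
20 [0.48092823 0.09118299 0.1728434 ] [0.53596332 0.1437182  0.18988374]
15.0833
```

View pics/s3.png

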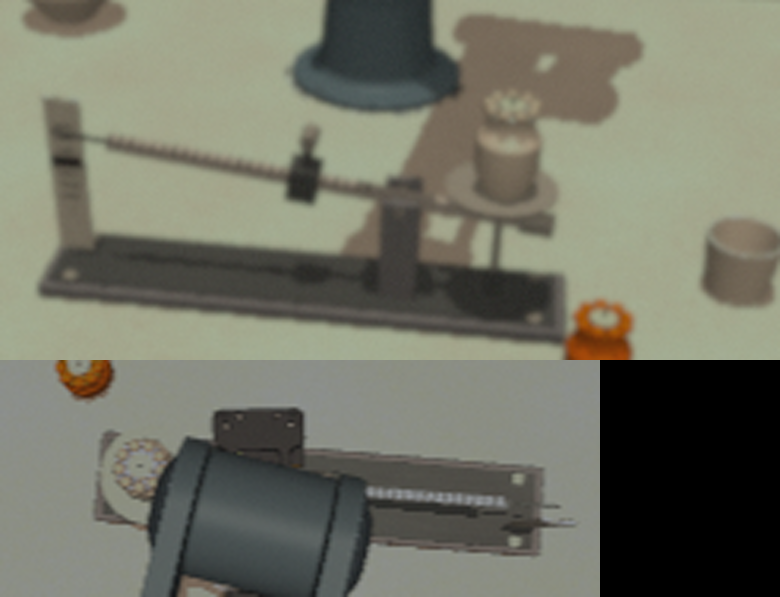

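The pot stands upright and free on the pan. The beam now lies on its pan-down stop, with the pointer at (85,137) in the crop, above the mark at (68,161). Next I locate the poise grip from a hover.

```bash
cat >> h.py <<'E'
D=np.array([-.1015,-.9948]); PV=np.array([.4974,.0262]); N=np.array([-D[1],D[0]]); A=-.1017
def beamfit(c,lo=.04,hi=.26):
    """beam top surface: fit z over distance along the beam"""
    q=cloud(c).reshape(-1,3); q=q[c['z_map'].ravel()>0]; l=(q[:,:2]-PV)@D; w=(q[:,:2]-PV)@N
    return l,w,q[:,2]
E
python3 - <<'E'
from h import *
G=PV+D*.087
c=dict(np.load('s3.npz'));l,w,z=beamfit(c);m=(abs(w)<.03)&(abs(l-.09)<.035)&(z>.155);print('scene',m.sum(),l[m].mean(),w[m].mean(),z[m].max())
move_gripper(.06)
move_pose([*(G-D*.0),.30],down(A)); sleep(.2)
c=snap('wrist','w4'); l,w,z=beamfit(c)
for z0,z1 in((.168,.19),(.13,.155)):
    m=(abs(w)<.03)&(abs(l-.09)<.04)&(z>z0)&(z<z1)
    if m.any(): print(m.sum(),'l',l[m].min(),l[m].max(),'w',w[m].min(),w[m].max(),'z',np.percentile(z[m],[50,98]))
m=(abs(w)<.005)&(l>.0)&(l<.27)&(z>.11)&(z<.2)
for a in np.arange(0,.27,.01):
    k=m&(l>=a)&(l<a+.01)
    if k.any(): print(round(a+.005,3),k.sum(),round(np.median(z[k]),4),end='; ')
s=read_state();print(s['time'],s['tool_pos'],s['joints'])
E
```

```text
scene 86 0.0746452571714185 -0.0021719817652965183 0.5510375900971174
438 l 0.0808033783878181 0.09549491232431397 w -0.01688030707088447 0.009369192817197027 z [0.17549613 0.17787581]
722 l 0.07359671457715976 0.12997922880254573 w -0.019469434168842458 0.012388219827167198 z [0.14055775 0.14431892]
0.005 82 0.1199; 0.015 71 0.1214; 0.025 69 0.1224; 0.035 66 0.1244; 0.045 72 0.1251; 0.055 72 0.126; 0.065 71 0.1275; 0.075 71 0.1291; 0.085 116 0.176; 0.095 96 0.1731; 0.105 78 0.1427; 0.115 72 0.1337; 0.125 77 0.135; 0.135 73 0.1358; 0.145 78 0.1372; 0.155 75 0.1387; 0.165 74 0.1398; 0.175 80 0.1409; 0.185 79 0.1422; 0.195 77 0.1434; 0.205 78 0.1445; 0.215 82 0.1456; 0.225 80 0.147; 0.235 80 0.1483; 0.245 83 0.1495; 0.255 86 0.1507; 0.265 80 0.1519; 17.4417 [ 0.4885717  -0.06026045  0.30014356] [-3.53472311e-01 -1.97169558e-01  1.85071561e+00 -4.48712279e-05
  1.48775006e+00  1.31864416e+00]
```

View pics/w4.png

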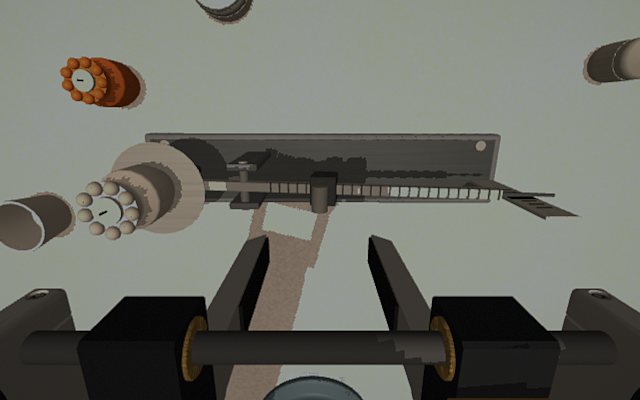

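The wrist view shows the grip bar at (320,192) and the beam free. Measured: bar at l=0.088, top at z=0.178, lateral offset −4 mm, slope 0.12. These match the given geometry (s≈0.044). From the weight I expect balance near s≈0.12, so I slide the poise there.

```bash
cat >> h.py <<'E'
W=-.0038
def pos(l,zg): # TCP for grasp point at (l,zg) over the beam
    return [*(PV+D*l+N*W),zg-.011]
def look(name,l):
    """slope of the beam and place of the bar, seen by the wrist camera"""
    servo_line(pos(l,.32),vel=.25); sleep(1.6)
    c=snap('wrist',name); L,w,z=beamfit(c); w=w-W
    m=(abs(w)<.004)&(L>.03)&(L<.26)&(z>.085)&(z<.16)
    f=np.polyfit(L[m],z[m],1)
    for _ in range(4):
        k=m&(abs(z-np.polyval(f,L))<.004); f=np.polyfit(L[k],z[k],1)
    b=(abs(w)<.011)&(z>np.polyval(f,L)+.033)&(L>.04)&(L<.28)&(z<.22)
    print('slope',f.round(4),k.sum(),'bar l',np.percentile(L[b],[1,50,99]).round(4) if b.any() else None,'z',np.percentile(z[b],98).round(4) if b.any() else None,'t',read_state()['time'])
    return f,c
E
python3 - <<'E'
from h import *
move_gripper(.05)
servo_line(pos(.088,.21),vel=.2); servo_line(pos(.088,.170),vel=.1)
print(read_state()['ft_force'])
move_gripper(.0195,f_grip=5); print(read_state()['gripper_width'])
d=.0755; servo_line(pos(.088+d,.170+.12*d),vel=.05)
print(read_state()['ft_force'])
move_gripper(.05); 
look('w5',.088+d)
E
```

```text
[-0.56003967  0.66410057 -0.06878159]
0.01950031936378367
[-0.90324254 -1.04535706  0.00708156]
slope [-0.0859  0.1207] 1141 bar l [0.1643 0.1716 0.1795] z 0.1527 t 24.4
```

View pics/w5.png

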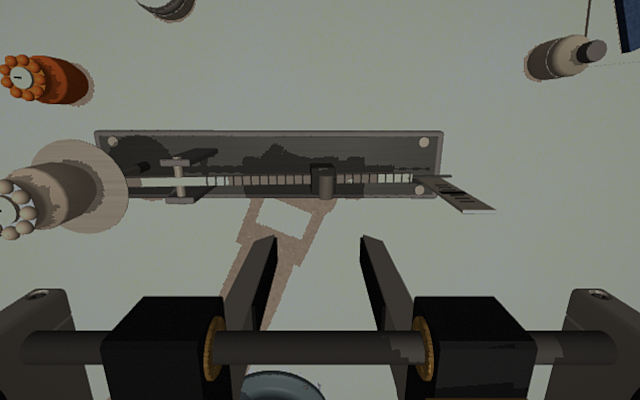

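The pointer is now below the mark, with the beam at about −0.087 rad and the bar at l=0.172 (323,180). The poise is about 12.5 mm too far out, so I bring it back.

Run:
```python
from h import *
servo_line(pos(.1717,.19),vel=.25); servo_line(pos(.1717,.148),vel=.1)
print(read_state()['ft_force'])
move_gripper(.0195,f_grip=5)
servo_line(pos(.1535,.159),vel=.02); sleep(.3)
print(read_state()['ft_force'])
move_gripper(.05)
look('w6',.1553)
```

```text
[ 0.78709101 -0.16021283  0.4512652 ]
[-0.97463911 -0.29881895 -0.57838999]
slope [0.0174 0.1203] 1216 bar l [0.1458 0.1536 0.1612] z 0.1697 t 30.9167
```

Run:
```python
from h import *
servo_line(pos(.1536,.20),vel=.25); servo_line(pos(.1536,.161),vel=.1)
move_gripper(.0195,f_grip=5)
servo_line(pos(.1582,.159),vel=.02); sleep(.3)
move_gripper(.05)
look('w7',.1565)
# nearer look at pointer against plate from the open side, tilted
from scipy.spatial.transform import Rotation as R
c=camera('wrist'); t=read_state(); Rt=R.from_quat(t['tcp_rot'])
print('cam in tool',Rt.as_matrix().T@(c['T'][:3,3]-t['tool_pos']),(Rt.as_matrix().T@c['T'][:3,:3]).round(3).tolist())
tip=np.append(PV+D*.325+N*W,.115); print('tip',tip, proj(c,tip))
```

```text
slope [-0.0039  0.1204] 1222 bar l [0.1501 0.1573 0.1645] z 0.1667 t 36.55
cam in tool [ 0.08114381 -0.00024361 -0.17069606] [[0.0, -0.959, -0.283], [1.0, -0.0, 0.001], [-0.001, -0.283, 0.959]]
tip [ 0.46063226 -0.2967243   0.115     ] [463.42056713 179.99914761]
```

Run:
```python
from h import *
from scipy.spatial.transform import Rotation as R
tip=np.append(PV+D*.325+N*W,.115); n=np.append(N,0); d=np.append(D,0)
R0=R.from_quat(down(A))
Rt=R.from_rotvec(np.radians(33)*d)*R0
if Rt.apply([0,0,1])@n>0: Rt=R.from_rotvec(-np.radians(33)*d)*R0
cam=tip+n*.30+np.array([0,0,.26]); p=cam-Rt.apply([.0811,0,-.1707]); print(p,Rt.apply([0,0,1]))
s=read_state(); servo_line([p[0],s['tool_pos'][1],.33],vel=.3)
move_pose(p,Rt.as_quat()); sleep(.3)
c=snap('wrist','w8',False); u,v=proj(c,tip).astype(int); print(u,v,read_state()['time'])
k=c['color'][max(0,v-55):v+55,max(0,u-75):u+75,::-1]
cv2.imwrite('pics/w8.png',cv2.resize(k,None,fx=5,fy=5,interpolation=cv2.INTER_CUBIC))
```

```text
[ 0.59891984 -0.31083212  0.27600588] [-0.54180908  0.05528108 -0.83868166]
318 199 38.2917
```

View pics/w8.png

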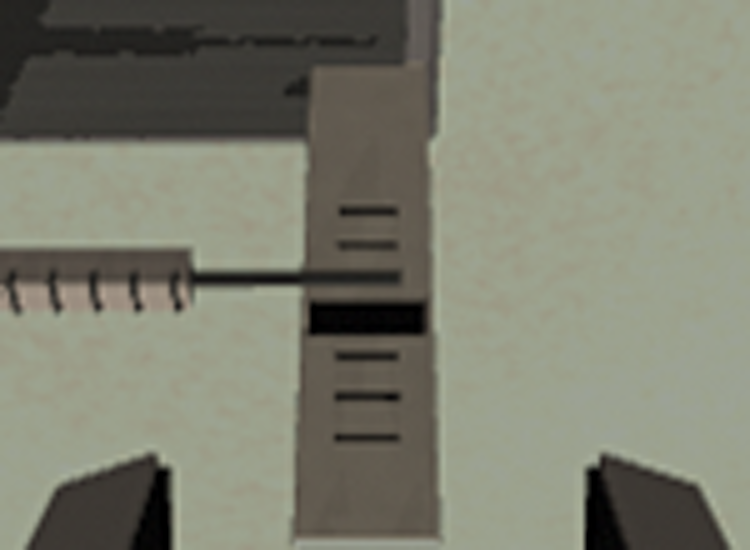

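The view is inverted: the plate's top is at the bottom of the image. The pointer at (350,278) appears beside the dark band at (367,318), but it stands in front of the plate, so there is parallax. I'll resolve this with depth.

Run:
```python
from h import *
c=dict(np.load('w8.npz')); P=cloud(c); u0,v0=318-75,199-55
# rows across the pointer at plate columns
for u in (u0+64,u0+70,u0+77):
    print([(v,*P[v,u,[0,2]].round(4),int(c['color'][v,u].sum())) for v in range(v0+52,v0+69)])
g=[P[v,u] for u in range(u0+42,u0+59) for v in range(v0+54,v0+58) if c['color'][v,u].sum()<180]
g=np.array(g); print('free pointer',len(g),np.median(g,0))
```

```text
[(196, np.float64(0.4482), np.float64(0.0959), 263), (197, np.float64(0.449), np.float64(0.0984), 243), (198, np.float64(0.4633), np.float64(0.1129), 142), (199, np.float64(0.4626), np.float64(0.1139), 90), (200, np.float64(0.4616), np.float64(0.1147), 144), (201, np.float64(0.4468), np.float64(0.1034), 236), (202, np.float64(0.4474), np.float64(0.1056), 276), (203, np.float64(0.4482), np.float64(0.108), 243), (204, np.float64(0.4478), np.float64(0.1094), 129), (205, np.float64(0.4483), np.float64(0.1114), 0), (206, np.float64(0.4488), np.float64(0.1135), 18), (207, np.float64(0.4483), np.float64(0.1148), 15), (208, np.float64(0.4483), np.float64(0.1165), 14), (209, np.float64(0.4477), np.float64(0.1176), 2), (210, np.float64(0.4473), np.float64(0.1189), 48), (211, np.float64(0.4474), np.float64(0.1206), 239), (212, np.float64(0.4471), np.float64(0.122), 283)]
[(196, np.float64(0.447), np.float64(0.0955), 280), (197, np.float64(0.4475), np.float64(0.0978), 256), (198, np.float64(0.4615), np.float64(0.1119), 143), (199, np.float64(0.4617), np.float64(0.1138), 94), (200, np.float64(0.4
[... 869 characters left out ...]
.4588), np.float64(0.1137), 147), (201, np.float64(0.4467), np.float64(0.1048), 234), (202, np.float64(0.4457), np.float64(0.1056), 273), (203, np.float64(0.4465), np.float64(0.108), 239), (204, np.float64(0.4463), np.float64(0.1095), 125), (205, np.float64(0.4458), np.float64(0.1108), 0), (206, np.float64(0.4464), np.float64(0.113), 19), (207, np.float64(0.446), np.float64(0.1143), 22), (208, np.float64(0.4474), np.float64(0.1171), 18), (209, np.float64(0.4464), np.float64(0.1179), 10), (210, np.float64(0.4465), np.float64(0.1197), 46), (211, np.float64(0.4458), np.float64(0.1207), 236), (212, np.float64(0.4467), np.float64(0.123), 286)]
free pointer 34 [ 0.46399328 -0.26501259  0.11439599]
```

The pointer sits at z≈0.114 against the band at 0.109–0.120, so it is well inside the mark. One last look at the pot before handing in.

Run:
```python
from h import *
s=read_state()['tool_pos']; servo_line([s[0]+.02,s[1],s[2]+.04]); sleep(.5)
t=camera('top'); c=camera('scene')
cv2.imwrite('pics/f.png',np.vstack([cv2.resize(t['color'][170:270,180:340,::-1],(480,300)),cv2.resize(c['color'][130:230,300:460,::-1],(480,300))]))
```

```text
(no output)
```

View pics/f.png

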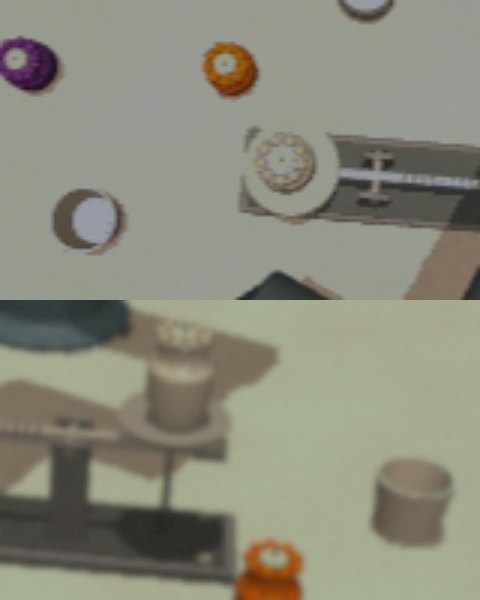

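The pot stands upright in the middle of the pan: its top at (284,162) is offset from the pan centre at (291,170) by no more than its height explains. Its neighbours are undisturbed.

```bash
python3 -c "
from cell import *
print(job_done(), read_state()['time'])"
```

```text
the job is handed in; nothing more can be done
the job is handed in; nothing more can be done
```

I stood the pot upright in the middle of the pan, balanced the beam with the pointer resting free on the dark mark (about 1 mm below its centre), left the cup, glue bottle and tin where they stood, and handed the job in at about 40 s; no verdict was returned.

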